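# Fetch the ring weight from behind the bottles and restore the tray

## Robot

A 6-joint arm with a two-finger parallel gripper is mounted at the origin on a cart in front of the work surface, level with it; the furniture and walls round the work are solid. World frame = base frame: x ahead of the robot, y to its left, z up, the work surface at z = 0. Lengths are in m, angles in rad, forces in N, time in s.
With the tool pointing down it reaches from about 0.25 to 0.8 m from the base axis. Payload 3.9 kg.
Tool frame: the origin (TCP) lies at the very end of the fingers, on their centre line; the grasp point (between the pads) lies 19 mm behind it; z points along the fingers, y is the line along which they close (so a half turn about z gives the same grasp; the last joint's range is limited). The gripper opens to 85 mm and grips with 20 to 120 N. Pads are 22 mm wide; open, the fingers measure 114 mm over their backs; the gripper's body (76 mm by 85 mm) begins 54 mm behind the grasp point. The pads swing forward as they close: fully open they stand 13 mm farther back than shut.
Start: joints at [1.128, 0.26, -0.138, 1.173, 0, 1.571], TCP at [0.225, 0.474, 0.231] pointing down, gripper open.
Joint ranges: [-2.78, 2.78], [-0.83, 1.72], [-1.28, 1.37], [-1.9, 2.12], [-1.57, 1.48], [-3.14, 3.14]. Speed limits (rad/s): [2.57, 2.57, 3.14, 3.14, 3.14, 3.14].

## Interface

Orientations are given as a rotation vector (axis times angle).
In Python, from bench import arm gives the robot as it stands. The module is installed in compiled form; this text tells all that it offers. Calls block until the motion is done:
- arm.move_pose(position, orientation): joint-space move of the TCP to a pose.
- arm.line_to(position, frame=None, speed=0.15, stop_force=None): straight line of the TCP; frame=None keeps the orientation; speed is the mean speed in m/s. With stop_force (N) it stops when the force on the tool has changed by that much, and returns True; else False.
- arm.movej(angles): joint-space move.
- arm.command_gripper(opening, grasp_force=None): finger opening in m; grasp_force is the grip in N (None keeps the last); returns when the fingers have stopped.
- arm.dwell(seconds).
- arm.inverse_kinematics(position, orientation): joint angles nearest the present ones, or None.
- arm.observe(): the state.
- arm.grab_frame(name): name is "side" or "top"; returns the picture (480x640x3 uint8, red, green, blue); there is no depth.
- arm.calibration(name): a dict with "camera_matrix" (3x3 intrinsics, pixels), "eye" and "orientation" of the camera in the world. Camera axes: x right, y up, looking along -z (the intrinsics and any distortion apply to the point x, -y, -z); pixel columns grow to the right and rows downward; lengths in m; the calibration is good to about 2 mm. A picture is of the moment at which its call begins. calibration takes no time and is no camera call.
A pose or a line that the arm cannot do raises arm.PlanningError and nothing moves.
- arm.finish_job(): hands the job in; it is judged then, once.
The state is a dict: "clock": time; "q": joint angles; "qd": joint speeds; "joint_efforts": joint torques, N m; "tcp_pos": TCP position; "tool_rot": TCP orientation; "wrist_force": force on the tool from outside, world axes, zero at the start; "moment": the same for the moment, N m; "grip_width": finger opening in m; "gripper_force": force on a finger pad.
Only numpy, scipy, OpenCV 4.12 (cv2) and the standard library are available. Lean on these libraries where they do the work, as an engineer would, in place of code of your own. Each camera call takes 0.05 s, during which the arm holds its last target. There are 200 camera calls.

## Task

The ring weight is needed to keep the wafer box's lid shut, but it lies hemmed in by two bottles and a steel post in the grey storage tray. Before touching the ring, move both bottles and the post, upright, into the empty square steel spill tray; then lay the ring weight gently flat on the middle of the wafer box's lid, and only after that put the bottles and the post back upright, each on the same dark spot of the storage tray where it stood at the start. Tip nothing over, and leave the eyepiece and the filter ring where they are.

Things in the scene. Friction and masses are not known exactly. Their poses are not given: they have to be found in the camera images.
- storage_tray: Fixed grey tray, 144 x 176 mm, floor top 5 mm above the table. Origin: underside, below the ring weight's spot. Its x points to the 40 mm high back wall (inner face x = 52 mm); other rims 12 mm high (inner faces x = -84, y = +-84 mm). Four dark flat spots, 48 mm wide: the ring's at (0, 0); at (-48, 0), (0, 48), (0, -48) mm stand the bottles and the post in any order.
- spill_tray: Empty square steel tray, fixed, 150 x 150 mm, rim 14 mm high, walls 4 mm thick, floor top 4 mm above the table, with a small wire bail outside its +y rim. Origin: centre of its underside, z up. Room for the bottles and the post for the time being, anywhere fully inside the rim.
- wafer_box: Flat closed black box with a clear lid and a round wafer in it, fixed, 109 x 104 mm, its lid's top 16 mm above the table; the lid stays shut. Origin: underside, near the centre; z up.
- lid_middle (a point): The middle of the top face of the wafer box's lid, 16 mm above the table: where the ring weight's underside is to lie. Between the box and the two trays stands the machine's big mask stage, a solid block 0.24 m high (front face 0.45 m ahead of the base, y from -0.27 to +0.1 m with its knobs; microscope above it from x = 0.68 m): carry things over or round its front.
- ring_weight: Pale steel ring, 42 mm outside diameter, 14 mm high, about 0.2 kg, lying flat in the storage tray between the bottles, the post and the back wall; gripped across its outside. Origin: centre of its underside.
- amber_bottle: Brown dropper bottle with a black cap, 42 mm diameter, straight body to 68 mm, cap to 85 mm, about 0.16 kg, upright. Grip the body. Origin: centre of its underside.
- white_bottle: White dropper bottle with a blue cap, 36 mm diameter, straight body to 60 mm, cap to 75 mm, about 0.16 kg, upright. Grip the body. Origin: centre of its underside.
- steel_post: Polished round steel post, 33 mm diameter, 110 mm high, about 0.4 kg, upright. Origin: centre of its underside.
- eyepiece: Black eyepiece, 34 mm diameter, 40 mm high, standing on the table; a bystander. Origin: centre of its underside.
- filter_ring: Thin dark ring with a yellow filter, 42 mm diameter, 6 mm high, lying on the table; a bystander. Origin: centre of its underside.
Things that resemble listed ones, but are neither listed nor needed, are in the scene too. What is shaped like the amber_bottle but yellow is not meant.

How it is judged:
By the outcome, as a careful person would: the job done as asked, in the order asked, and still so for the second after the job is handed in, with the robot touching nothing.
It also fails if it takes over 141 s, if anything falls off the work surface, if the arm or the gripper's body presses on something with over 40 N, if the wrist force passes 120 N, or if a joint passes its speed limit or range.

## Working session

There is one attempt and no reset: what is moved stays moved. The work goes in short steps, each a Python script; the robot and the scene stay as the last script left them, time stands still between calls to the robot, and variables do not carry over. Pictures are saved under pics/ and viewed, at most 14 in all, crops included, and the job is handed in when it is done.

```bash
mkdir -p pics; ls; python3 - <<'E'
from bench import arm
import cv2
for n in("side","top"):
    c=arm.calibration(n);print(n,c)
    cv2.imwrite(f"pics/{n}0.png",arm.grab_frame(n)[:,:,::-1])
print(arm.observe())
E
```

```text
pics
side {'camera_matrix': array([[456.25607421,   0.        , 319.35974779],
       [  0.        , 456.25607421, 245.79459896],
       [  0.        ,   0.        ,   1.        ]]), 'eye': array([-0.16545203, -0.20269095,  0.75804139]), 'orientation': array([ 0.65692582, -0.53112426, -1.3094609 ])}
top {'camera_matrix': array([[619.28898431,   0.        , 312.05472939],
       [  0.        , 619.28898431, 241.43196975],
       [  0.        ,   0.        ,   1.        ]]), 'eye': array([ 0.28159867, -0.06349417,  1.28330482]), 'orientation': array([ 0.16574682, -0.14686857, -1.49442429])}
{'clock': 0.1, 'q': array([ 1.12797634e+00,  2.60604396e-01, -1.39275638e-01,  1.17269155e+00,
        4.21971996e-05,  1.57078455e+00]), 'qd': array([-0.00089695, -0.00130431,  0.00381455,  0.00102566,  0.00154655,
        0.00226703]), 'joint_efforts': array([-3.12851998e-04, -4.06508660e+01,  2.54527438e+01,  1.01293632e-02,
       -7.01463387e-05,  1.35878457e-05]), 'tcp_pos': array([0.22467572, 0.47380097, 0.23054198]), 'tool_rot': array([-6.89797855e-01, -3.06448494e+00,  2.70556164e-03]), 'wrist_force': array([-0.88941946,  0.07689759,  0.50704728]), 'moment': array([-0.02157101, -0.01761858,  0.0366665 ]), 'gripper_force': 0.0, 'grip_width': 0.08513751928765735}
```

View pics/side0.png

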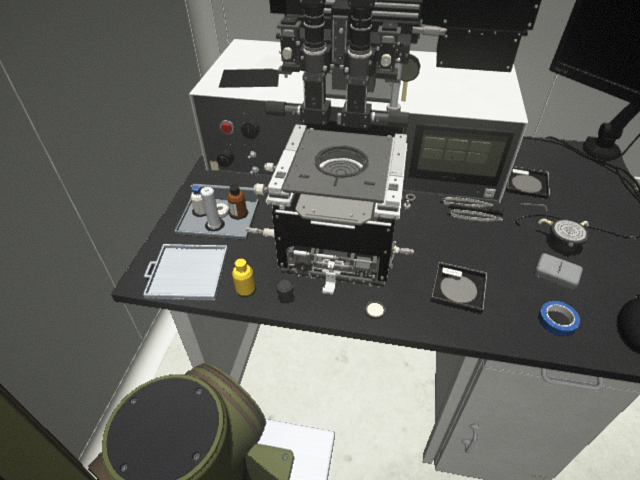

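View pics/top0.png

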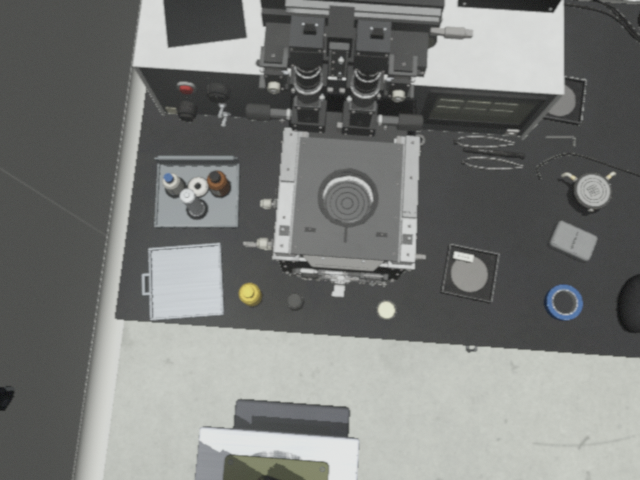

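The side view shows the storage tray at about (217,208), with the amber bottle at (237,203), the white bottle at (197,203), and the post at (211,208). The spill tray is at (187,270) and the near wafer box at (460,287). The top view shows the same layout: storage tray (197,192), spill tray (185,281), box (470,272). The yellow bottle at (249,294) is a decoy, the eyepiece is at (295,301) and the filter ring at (387,310).

```bash
cat > h.py <<'E'
import numpy as np, cv2
from bench import arm
from scipy.spatial.transform import Rotation as R
def cam(n):
    c=arm.calibration(n); return c["camera_matrix"],np.array(c["eye"]),R.from_rotvec(c["orientation"]).as_matrix()
def proj(n,p):
    K,e,M=cam(n); v=(np.atleast_2d(p)-e)@M*[1,-1,-1]; u=v@K.T; return u[:,:2]/u[:,2:]
def ray(n,uv):
    K,e,M=cam(n); v=np.linalg.solve(K,[uv[0],uv[1],1.])*[1,-1,-1]; d=M@v; return e,d/np.linalg.norm(d)
def plane(n,uv,z):
    e,d=ray(n,uv); return e+d*(z-e[2])/d[2]
def tri(us,ut):
    (a,d),(b,f)=ray("side",us),ray("top",ut)
    s=np.linalg.lstsq(np.c_[d,-f],b-a,rcond=None)[0]; p,q=a+s[0]*d,b+s[1]*f
    return (p+q)/2,np.linalg.norm(p-q)
E
python3 - <<'E'
from h import *
print(proj("side",[[.225,.474,.231],[0.45,0,0]]),proj("top",[[.225,.474,.231],[.45,0,0]]))
s=cv2.imread("pics/side0.png");t=cv2.imread("pics/top0.png")
def crop(im,x,y,w,h,k): return cv2.resize(im[y:y+h,x:x+w],None,fx=k,fy=k,interpolation=cv2.INTER_CUBIC)
cv2.imwrite("pics/sideL.png",crop(s,140,170,160,140,4.25)); cv2.imwrite("pics/topL.png",crop(t,135,145,140,180,3.3))
cv2.imwrite("pics/box.png",np.hstack([crop(s,425,255,70,60,5),crop(t,435,240,70,60,5)]))
for u in [(485,275)]:
    pass
print(plane("top",(197,192),.005),plane("top",(185,281),.004),plane("top",(470,272),.016),plane("side",(460,287),.016))
E
```

```text
[[-43.3999782  253.51193515]
 [284.12668812 281.85811193]] [[ -9.54935006 378.9001318 ]
 [290.51680894 283.40523665]]
[0.63182419 0.21519276 0.005     ] [0.43896703 0.21951771 0.004     ] [ 0.4977357  -0.36872932  0.016     ] [ 0.48990207 -0.37049896  0.016     ]
```

View pics/sideL.png

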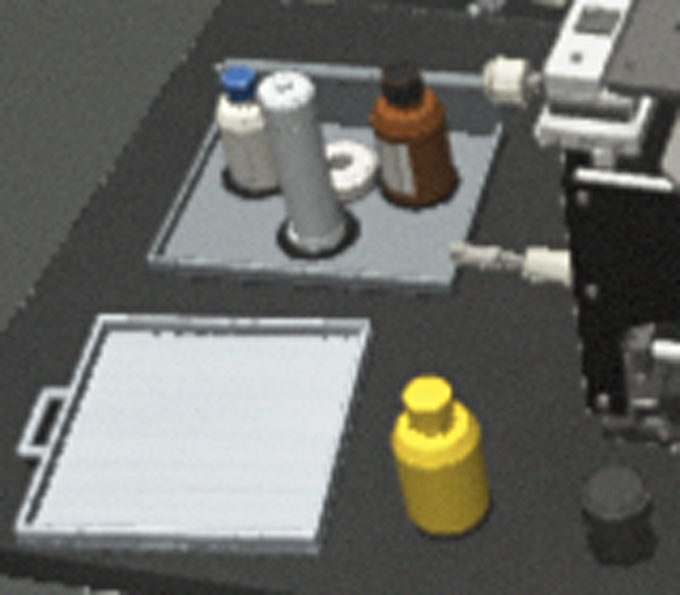

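View pics/topL.png

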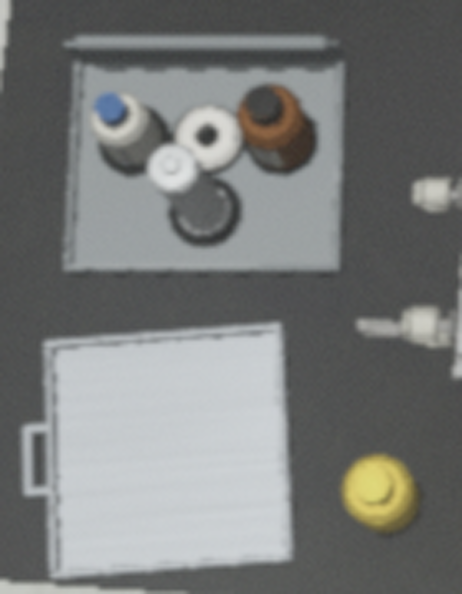

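View pics/box.png

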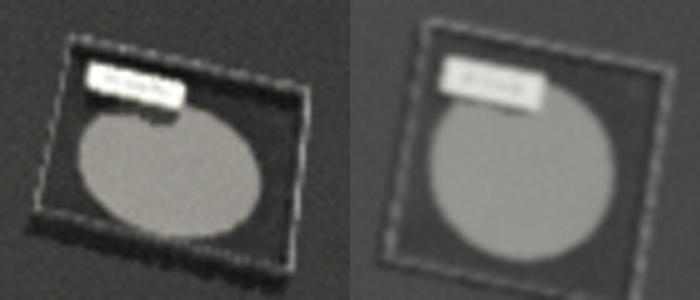

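The side crop shows white on the tray's +y spot, amber on the −y spot, the post on the front spot and the ring in the middle. The top crop agrees, and the spill tray's rim corners are at crop (46,342), (281,324), (292,560) and (53,576). The box crop shows the lid's rim, with the wafer off its centre.

```bash
python3 - <<'E'
from h import *
np.set_printoptions(precision=4,suppress=True)
S=lambda u,o=(140,170),k=4.25:(np.array(u)+.5)/k-.5+o
T=lambda u,o=(135,145),k=3.3:(np.array(u)+.5)/k-.5+o
def rep(name,us,ut,z):
    p,e=tri(us,ut); print(name,p,"gap %.4f"%e,"planes z=%.3f"%z,plane("side",us,z)[:2],plane("top",ut,z)[:2])
for n,a,b in [("spTL",(100,318),(46,342)),("spTR",(370,322),(281,324)),("spBR",(318,545),(292,560)),("spBL",(18,535),(53,576))]: rep(n,S(a),T(b),.014)
for n,a,b,z in [("stBL",(152,262),(65,268),.012),("stBR",(447,281),(338,269),.012),("wallL",(219,65),(68,43),.04)]: rep(n,S(a),T(b),z)
for n,a,b,z in [("postTop",(287,87),(173,167),.115),("ringtop",(351,164),(209,138),.019),("blue",(238,74),(109,106),.08),("black",(404,72),(264,103),.09)]: rep(n,S(a),T(b),z)
B=lambda u:S(u,(425,255),5); C=lambda u:T(u,(435,240),5)
for n,a,b in [("bTL",(70,38),(75,22)),("bTR",(308,90),(322,68)),("bBR",(292,270),(288,302)),("bBL",(37,212),(37,262))]: rep(n,B(a),C(b),.016)
# masks (refine): ring & coloured parts
for n in("side","top"):
    im=cv2.imread(f"pics/{n}0.png");hsv=cv2.cvtColor(im,cv2.COLOR_BGR2HSV)
    m=cv2.inRange(hsv,(100,100,60),(125,255,255)); m[:, 300:]=0
    N,_,st,c=cv2.connectedComponentsWithStats(m); i=1+np.argmax(st[1:,4]);print(n,"blue",c[i],st[i])
    m=cv2.inRange(hsv,(3,110,40),(17,255,255)); m[:, 300:]=0
    N,_,st,c=cv2.connectedComponentsWithStats(m); i=1+np.argmax(st[1:,4]);print(n,"amber",c[i],st[i])
# spot geometry: arm kinematics fit
from scipy.optimize import least_squares
D=[]
for r in np.linspace(.3,.75,8):
    for z in (.05,.15,.3):
        q=arm.inverse_kinematics([r*.9,r*np.sqrt(1-.81),z],[np.pi,0,0])
        if q is not None: D.append([r,z,*q])
D=np.array(D);print(len(D),D[::5]); s=D[:,2:]
f=lambda p:np.r_[p[0]+p[1]*np.sin(s[:,1]+p[2])+p[3]*np.cos(s[:,1]-s[:,2]+p[4])-D[:,0],p[5]+p[1]*np.cos(s[:,1]+p[2])-p[3]*np.sin(s[:,1]-s[:,2]+p[4])-D[:,1]]
o=least_squares(f,[0,.4,0,.4,0,0]);print(o.x,o.cost)
E
```

```text
spTL [0.5016 0.3021 0.01  ] gap 0.0002 planes z=0.014 [0.498  0.2992] [0.5009 0.301 ]
spTR [0.5232 0.154  0.0122] gap 0.0001 planes z=0.014 [0.5215 0.1532] [0.5229 0.1536]
spBR [0.3759 0.1321 0.0062] gap 0.0018 planes z=0.014 [0.3705 0.1278] [0.3749 0.1317]
spBL [0.3552 0.2803 0.006 ] gap 0.0006 planes z=0.014 [0.3498 0.2749] [0.3546 0.2784]
stBL [0.5517 0.2957 0.0065] gap 0.0028 planes z=0.012 [0.5468 0.2907] [0.5499 0.2954]
stBR [0.5611 0.1217 0.0128] gap 0.0011 planes z=0.012 [0.5618 0.1225] [0.5615 0.1213]
wallL [0.6912 0.3035 0.0393] gap 0.0007 planes z=0.040 [0.6904 0.3027] [0.6908 0.3037]
postTop [0.5953 0.2106 0.1098] gap 0.0011 planes z=0.115 [0.5894 0.2068] [0.5937 0.2099]
ringtop [0.6421 0.2092 0.0162] gap 0.0059 planes z=0.019 [0.6399 0.2048] [0.6403 0.2114]
blue [0.6397 0.2624 0.0775] gap 0.0000 planes z=0.080 [0.6368 0.2607] [0.639  0.2617]
black [0.6453 0.1646 0.088 ] gap 0.0013 planes z=0.090 [0.6431 0.1629] [0.6445 0.1649]
bTL [ 0.5539 -0.3257  0.0156] gap 0.0008 planes z=0.016 [ 0.5536 -0.326 ] [ 0.5538 -0.3252]
bTR [ 0.5415 -0.4275  0.0156] gap 0.0010 planes z=0.016 [ 0.5411 -0.4268] [ 0.5415 -0.4279]
bBR [ 0.4433 -0.4156  0.0132] gap 0.0007 planes z=0.016 [ 0.4409 -0.4144] [ 0.443  -0.4152]
bBL [ 0.4522 -0.3129  0.0161] gap 0.0011 planes z=0.016 [ 0.4524 -0.3134] [ 0.4522 -0.3123]
side blue [196.   189.25] [193 186   7   8  48]
side amber [237.8828 203.3655] [227 191  20  27 290]
top blue [167.9474 177.1842] [165 174   7   7  38]
top amber [217.7973 182.6014] [208 172  19  18 148]
24 [[ 0.3     0.05    0.451   0.0729 -0.9296  0.5683  0.     -2.6906]
 [ 0.3643  0.3     0.451  -0.0421 -0.3097  1.3032  0.     -2.6906]
 [ 0.4929  0.15    0.451   0.2566 -0.3652  0.9489  0.     -2.6906]
 [ 0.6214  0.05    0.451   0.544  -0.1862  0.8406  0.     -2.6906]
 [ 0.6857  0.3     0.451   0.5514  0.4981  1.5175  0.     -2.6906]]
[ 0.      0.5672 -0.      0.3906 -0.1555 -0.223 ] 3.1739325483501647e-31
```

```bash
cat >> h.py <<'E'
O=np.array([.641,.212]); YT=.06; SP=np.array([.437,.215]); YS=.147
def rot2(a): return np.array([[np.cos(a),-np.sin(a)],[np.sin(a),np.cos(a)]])
tray=lambda x,y:O+rot2(YT)@[x,y]
spill=lambda x,y:SP+rot2(YS)@[x,y]
ori=(R.from_euler('z',YT+np.pi)*R.from_euler('x',np.pi)).as_rotvec()
def st(tag):
    s=arm.observe(); print(tag,"t%.1f"%s["clock"],s["tcp_pos"].round(4),"w%.4f"%s["grip_width"],"gf%.0f"%s["gripper_force"],s["wrist_force"].round(1))
def pick(xy,z,opening,force,zup):
    arm.command_gripper(opening)
    arm.line_to([*xy,z+.05],speed=.2)
    if arm.line_to([*xy,z],speed=.08,stop_force=8): st("TOUCH on way down"); raise SystemExit
    arm.command_gripper(0.0 if force is None else .01,force); st("gripped")
    arm.line_to([*xy,zup],speed=.15); st("lifted")
def place(xy,z,opening,zup):
    p=arm.observe()["tcp_pos"]
    arm.line_to([*xy,p[2]],speed=.22)
    arm.line_to([*xy,z+.012],speed=.15)
    hit=arm.line_to([*xy,z-.002],speed=.02,stop_force=4); st("down hit=%s"%hit)
    arm.command_gripper(opening); arm.line_to([*xy,zup],speed=.2); st("released")
POST,AMB,WHT=(tray(-.048,0),spill(-.045,0)),(tray(0,-.048),spill(.035,-.042)),(tray(0,.048),spill(.035,.045))
E
python3 - <<'E'
from h import *
print(POST,AMB,WHT,arm.inverse_kinematics([*POST[0],.25],ori))
arm.move_pose([*POST[0],.22],ori); st("above")
pick(POST[0],.066,.055,80,.20)
place(POST[1],.065,.055,.17)
for n in("side","top"): cv2.imwrite(f"pics/{n}1.png",arm.grab_frame(n)[:,:,::-1])
t=cv2.imread("pics/side1.png"); cv2.imwrite("pics/s1c.png",cv2.resize(t[150:330,120:360],None,fx=3,fy=3))
E
```

```text
(array([0.59308637, 0.20912173]), array([0.39248533, 0.2084088 ])) (array([0.64387827, 0.16408637]), array([0.47777431, 0.17857946])) (array([0.63812173, 0.25991363]), array([0.46503132, 0.26464116])) [0.33898841 0.43765971 0.17766397 1.31080059 0.         0.27898841]
above t1.8 [0.5926 0.2099 0.22  ] w0.0854 gf0 [0.  0.2 0.6]
gripped t4.0 [0.5938 0.2098 0.067 ] w0.0314 gf78 [-0.5  0.6  3.8]
lifted t5.0 [0.5922 0.2087 0.1985] w0.0314 gf79 [ 0.5  0.1 -3.9]
down hit=True t7.6 [0.3926 0.2085 0.0659] w0.0316 gf79 [ 0.1 -0.4  4.6]
released t8.6 [0.392  0.2082 0.1693] w0.0548 gf0 [-0.3 -1.2 -0.3]
```

View pics/s1c.png

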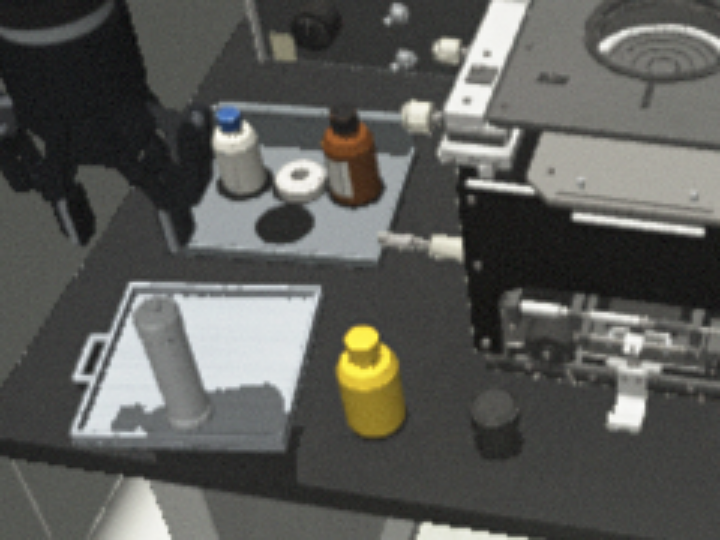

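The post stands upright in the spill tray at crop (180,360). Its empty spot shows at crop (285,223), and the bottles and ring are undisturbed.

```bash
sed -i 's/^    arm.line_to(\[\*xy,z+.05\],speed=.2)/    arm.line_to([*xy,arm.observe()["tcp_pos"][2]],speed=.22)\n    arm.line_to([*xy,z+.05],speed=.2)/' h.py
python3 - <<'E'
from h import *
c={}
for n in("side","top"):   # check the empty front spot against the assumed pose
    im=cv2.imread(f"pics/{n}1.png"); g=cv2.cvtColor(im,cv2.COLOR_BGR2GRAY)
    u=proj(n,[*POST[0],.005])[0]; m=(g<60).astype(np.uint8); m[:]=m
    N,l,s,ce=cv2.connectedComponentsWithStats(m); i=l[int(u[1]),int(u[0])]; c[n]=ce[i]; print(n,u,ce[i],s[i],plane(n,ce[i],.005))
print(tri(c["side"],c["top"]),POST[0])
pick(AMB[0],.041,.060,50,.16)
place(AMB[1],.040,.060,.16)
pick(WHT[0],.038,.056,50,.16)
place(WHT[1],.037,.056,.17)
for n in("side","top"): cv2.imwrite(f"pics/{n}2.png",arm.grab_frame(n)[:,:,::-1])
a,b=[cv2.imread(f"pics/{n}2.png") for n in("side","top")]
cv2.imwrite("pics/c2.png",np.hstack([cv2.resize(a[165:315,135:275],(420,450)),cv2.resize(b[145:325,135:275],(350,450))]))
E
```

```text
side [215.02854131 224.64819771] [214.47457627 224.30508475] [205 218  19  13 177] [0.59402583 0.21088982 0.005     ]
top [197.86257601 209.67037589] [319.04298492 246.14571118] [     0      0    640    480 284309] [ 0.53223686 -0.05393331  0.005     ]
(array([0.43700892, 0.0209778 , 0.22076568]), np.float64(0.1850870249739673)) [0.59308637 0.20912173]
gripped t11.8 [0.6448 0.1645 0.0422] w0.0405 gf51 [0.  0.4 3.6]
lifted t12.8 [0.6429 0.1638 0.1587] w0.0401 gf51 [ 1.2  0.1 -2.3]
down hit=True t15.1 [0.4778 0.1786 0.0411] w0.0410 gf51 [-0.8 -0.7  4.7]
released t16.2 [0.4772 0.1784 0.1592] w0.0601 gf0 [ 0.1 -0.   0.4]
gripped t19.0 [0.639  0.2605 0.0392] w0.0342 gf50 [0.9 1.3 3.3]
lifted t19.9 [0.6373 0.2595 0.1585] w0.0345 gf50 [ 0.1 -0.1 -1.7]
down hit=True t22.3 [0.465  0.2647 0.0381] w0.0343 gf50 [-0.3  0.1  4.1]
released t23.5 [0.4644 0.2643 0.169 ] w0.0562 gf0 [-0.4  0.6  0.2]
```

View pics/c2.png

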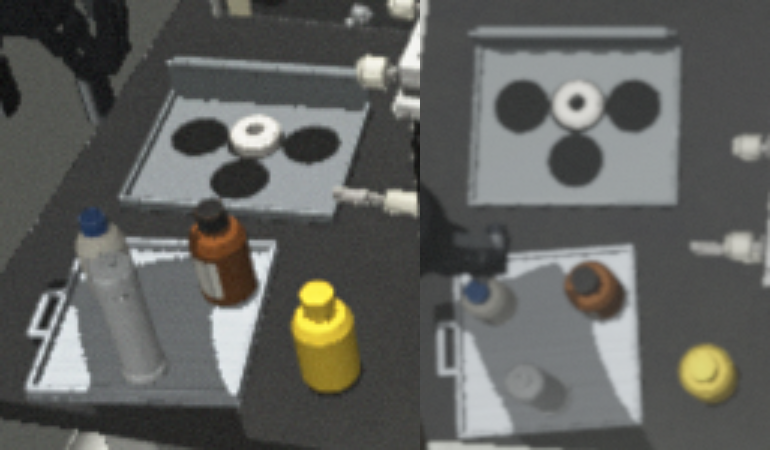

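All three stand upright inside the spill tray, and the three spots and the ring are clear. Next I measure the spots and the ring from both views.

```bash
python3 - <<'E'
from h import *
np.set_printoptions(precision=4,suppress=True)
C={}
for n in("side","top"):
    g=cv2.cvtColor(cv2.imread(f"pics/{n}2.png"),cv2.COLOR_BGR2GRAY)
    for k,p,z in (("post",POST[0],.005),("amb",AMB[0],.005),("wht",WHT[0],.005),("ring",O,.019)):
        u=proj(n,[*p,z])[0]; r=16; x0,y0=(u-r).astype(int); w=g[y0:y0+2*r,x0:x0+2*r]
        m=((w>195) if k=="ring" else (w<75)).astype(np.uint8)
        N,l,s,ce=cv2.connectedComponentsWithStats(m); i=1+np.argmin([np.hypot(*(c-r)) if a>40 else 99 for c,a in zip(ce[1:],s[1:,4])])
        if k=="ring":
            ct=max(cv2.findContours(m,cv2.RETR_EXTERNAL,cv2.CHAIN_APPROX_NONE)[0],key=cv2.contourArea); (cx,cy),ax,_=cv2.fitEllipse(ct); c=np.array([cx,cy])+(x0,y0); print("ell",ax)
        else: c=ce[i]+(x0,y0)
        C[n,k]=c; print(n,k,u,c,s[i],plane(n,c,z)[:2],"assumed",p)
for k in("post","amb","wht","ring"): print(k,tri(C["side",k],C["top",k]))
E
```

```text
side post [215.0285 224.6482] [211.066  219.9826] [  0   0  25  23 288] [0.6076 0.2247] assumed [0.5931 0.2091]
side amb [239.0996 213.3224] [237.8506 212.9138] [  5  11  20  12 174] [0.6448 0.1677] assumed [0.6439 0.1641]
side wht [202.0977 210.3536] [204.9414 214.0742] [  6  11  26  21 256] [0.6259 0.2477] assumed [0.6381 0.2599]
ell (9.875897407531738, 15.157222747802734)
side ring [219.6108 207.5857] [219.5149 208.209 ] [  9  12  16  11 114] [0.6387 0.2114] assumed [0.641 0.212]
top post [197.8626 209.6704] [196.7344 208.5281] [  6   4  20  22 320] [0.5954 0.2118] assumed [0.5931 0.2091]
top amb [221.2784 188.2036] [219.6571 186.9679] [  4   6  21  19 312] [0.6464 0.1678] assumed [0.6439 0.1641]
top wht [176.6159 187.7765] [175.3931 187.1101] [  6   7  21  20 318] [0.6394 0.2627] assumed [0.6381 0.2599]
ell (14.919158935546875, 15.926210403442383)
top ring [197.7292 186.1153] [197.3865 185.8318] [  9   8  16  17 152] [0.6416 0.2128] assumed [0.641 0.212]
post (array([0.5896, 0.2109, 0.0236]), np.float64(0.006735739217187826))
amb (array([0.6468, 0.1684, 0.0032]), np.float64(0.00040807496593586403))
wht (array([ 0.6468,  0.2642, -0.016 ]), np.float64(0.008192713747370916))
ring (array([0.6426, 0.2135, 0.0153]), np.float64(0.00012750710011445222))
```

```bash
python3 - <<'E'
from h import *
out=[]
c=np.array([.4975,-.3702]); a=np.arctan2(.0124,-.102)  # TL->TR direction is -y-ish
yaw=np.arctan2(-.0124,.102)*-1
ex=np.array([np.cos(-.12+.24),np.sin(.12)]); 
for n in("side","top"):
    im=cv2.imread(f"pics/{n}2.png"); u=proj(n,[*c,.016])[0]; x0,y0=(u-34).astype(int); k=5.5
    w=cv2.resize(im[y0:y0+68,x0:x0+68],None,fx=k,fy=k,interpolation=cv2.INTER_CUBIC)
    w=np.clip(w.astype(float)*1.8,0,255).astype(np.uint8)
    f=lambda p:tuple(((np.array(p)-(x0,y0)+.5)*k-.5).round().astype(int))
    M=rot2(.12)
    for z,col in((.016,(0,255,0)),(0,(0,0,255))):
        P=[f(proj(n,[*(c+M@[sx*.052,sy*.052]),z])[0]) for sx,sy in((1,1),(1,-1),(-1,-1),(-1,1))]
        for p in P: cv2.drawMarker(w,tuple(map(int,p)),col,cv2.MARKER_CROSS,9)
    out.append(w)
cv2.imwrite("pics/box2.png",np.hstack(out))
E
```

```text
(no output)
```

View pics/box2.png

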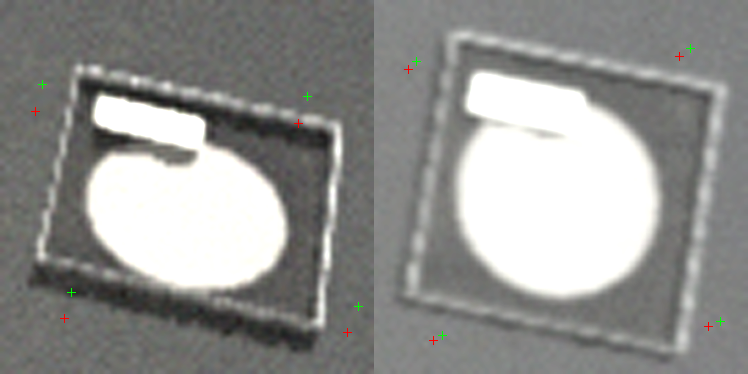

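The bright outline of the lid shows in both views. My overlay had the wrong yaw sign, so I recompute from the outline's corners and then move the ring.

```bash
python3 - <<'E'
from h import *
np.set_printoptions(precision=4,suppress=True)
c=[.4975,-.3702,.016]
H={"side":[(78,70),(338,125),(322,322),(40,258)],"top":[(81,36),(346,88),(310,350),(36,296)]}
Q={}
for n,P in H.items():
    o=(proj(n,c)[0]-34).astype(int); Q[n]=[(np.array(p)+.5)/5.5-.5+o for p in P]
    W=np.array([plane(n,q,.016)[:2] for q in Q[n]]); d=W-np.roll(W,-1,0)
    print(n,W.mean(0),np.hypot(*d.T))
L=np.array([tri(a,b)[0] for a,b in zip(Q["side"],Q["top"])]); print(L,L.mean(0))
pick(np.array([.6415,.2135]),.0065,.060,50,.30)
E
```

```text
side [ 0.4978 -0.3702] [0.1009 0.1004 0.1022 0.1005]
top [ 0.497  -0.3702] [0.1011 0.1009 0.1029 0.1012]
[[ 0.5536 -0.3266  0.0157]
 [ 0.5402 -0.4262  0.0177]
 [ 0.4401 -0.414   0.0185]
 [ 0.4534 -0.3128  0.0162]] [ 0.4968 -0.3699  0.0171]
gripped t26.6 [0.6423 0.2139 0.0077] w0.0379 gf50 [0.  0.6 5.1]
lifted t28.7 [0.6412 0.2134 0.2991] w0.0378 gf50 [-0.   0.7 -1.8]
```

```bash
python3 - <<'E'
from h import *
k=[]
for n in("side","top"):
    im=arm.grab_frame(n)[:,:,::-1]; cv2.imwrite(f"pics/{n}3.png",im); u=proj(n,[.641,.213,.30])[0].astype(int); x0=max(u[0]-50,0);y0=max(u[1]-50,0)
    k.append(cv2.resize(im[y0:y0+100,x0:x0+100],(400,400),interpolation=cv2.INTER_CUBIC)); print(x0,y0)
cv2.imwrite("pics/c3.png",np.hstack(k))
E
```

```text
146 53
116 87
```

View pics/c3.png

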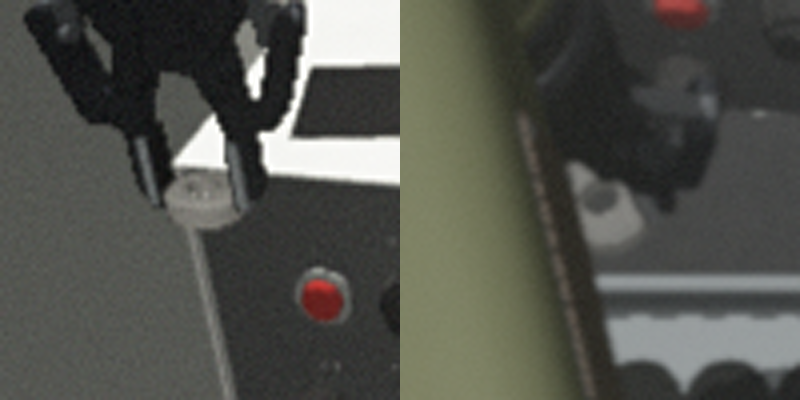

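The ring hangs level between the fingertips (side crop centre about (205,200)), and the tray is clear below. Next I carry it round the stage's front.

```bash
python3 - <<'E'
from h import *
print(plane("side",(50+147.25,53+47),.3104), arm.observe()["tcp_pos"])
arm.move_pose([.33,.13,.32],ori); st("front L")
arm.move_pose([.33,-.20,.32],ori); st("front R")
arm.move_pose([.497,-.370,.12],ori); st("above box")
for n in("side","top"): cv2.imwrite(f"pics/{n}4.png",arm.grab_frame(n)[:,:,::-1])
k=[]
for n in("side","top"):
    im=cv2.imread(f"pics/{n}4.png"); u=proj(n,[.497,-.37,.05])[0].astype(int); x0,y0=u-45; print(n,x0,y0)
    k.append(cv2.resize(im[y0:y0+90,x0:x0+90],(396,396),interpolation=cv2.INTER_CUBIC))
cv2.imwrite("pics/c4.png",np.hstack(k))
E
```

```text
[0.63597051 0.20773204 0.3104    ] [0.64121757 0.21339219 0.29926741]
front L t30.0 [0.3314 0.1305 0.3204] w0.0379 gf50 [ 0.7 -0.4 -2.2]
front R t31.3 [ 0.3305 -0.1996  0.3199] w0.0379 gf50 [-0.2  0.2 -2.1]
above box t32.5 [ 0.4973 -0.3695  0.1212] w0.0382 gf50 [-0.2 -0.3 -2.7]
side 418 228
top 429 224
```

View pics/c4.png

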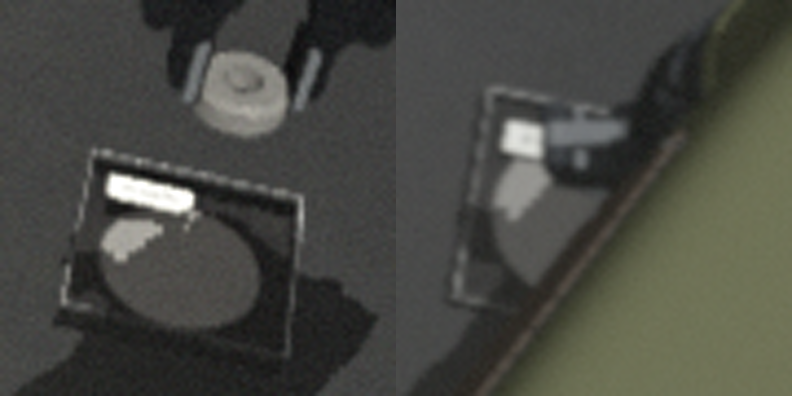

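```bash
python3 - <<'E'
from h import *
print(proj("side",[.4973,-.3695,.1325]),"seen",(472.5,245.7),plane("side",(472.5,245.7),.1325))
place(np.array([.497,-.370]),.0187,.060,.12)
arm.line_to([.36,-.25,.30],speed=.25)
arm.move_pose([.33,.05,.32],ori); st("")
for n in("side","top"): cv2.imwrite(f"pics/{n}5.png",arm.grab_frame(n)[:,:,::-1])
k=[]
for n in("side","top"):
    im=cv2.imread(f"pics/{n}5.png"); u=proj(n,[.497,-.37,.016])[0].astype(int); x0,y0=u-34; print(n,x0,y0)
    w=im[y0:y0+68,x0:x0+68]; k.append(cv2.resize(w,(374,374),interpolation=cv2.INTER_CUBIC))
cv2.imwrite("pics/c5.png",np.hstack(k))
E
```

```text
[[472.06415806 245.26952011]] seen (472.5, 245.7) [ 0.49625324 -0.37027127  0.1325    ]
down hit=True t34.1 [ 0.497  -0.37    0.0191] w0.0378 gf51 [-1.6  0.1  3.7]
released t35.1 [ 0.4965 -0.3697  0.1192] w0.0598 gf0 [ 0.1  0.1 -0.5]
 t37.5 [0.3305 0.0496 0.3197] w0.0601 gf0 [-0.1  0.7  0.6]
side 425 250
top 436 238
```

View pics/c5.png

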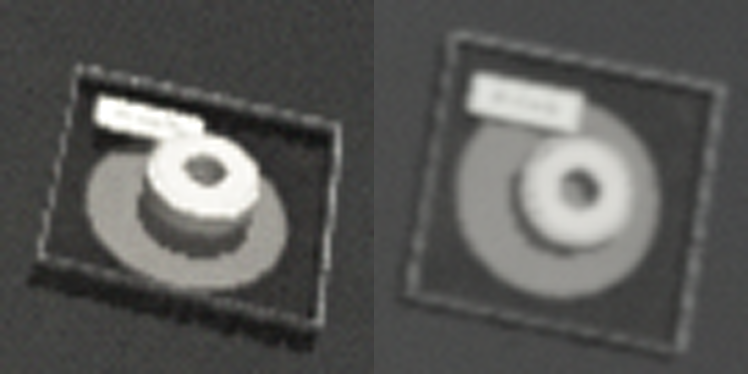

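The ring lies flat on the lid at top crop (580,188), which matches the lid's middle once parallax is allowed for. Now I return the amber bottle, the white bottle and the post.

```bash
python3 - <<'E'
from h import *
arm.line_to([*AMB[1],.25],speed=.25)
pick(AMB[1],.040,.060,50,.16); place(np.array([.6442,.1672]),.0415,.060,.17)
pick(WHT[1],.037,.056,50,.16); place(np.array([.6385,.2622]),.0385,.056,.17)
pick(POST[1],.065,.055,80,.21); place(np.array([.5934,.2113]),.0665,.055,.22)
arm.move_pose([.25,.40,.25],ori); st("clear")
k=[]
for n in("side","top"):
    im=arm.grab_frame(n)[:,:,::-1]; cv2.imwrite(f"pics/{n}6.png",im)
a,b=[cv2.imread(f"pics/{n}6.png") for n in("side","top")]
cv2.imwrite("pics/c6.png",np.hstack([cv2.resize(a[175:265,160:270],(440,360),interpolation=cv2.INTER_CUBIC),cv2.resize(b[150:240,148:248],(360,360),interpolation=cv2.INTER_CUBIC)])); cv2.imwrite("pics/full6.png",np.hstack([cv2.resize(x,(400,300)) for x in(a,b)]))
E
```

```text
gripped t41.1 [0.4787 0.1789 0.0409] w0.0406 gf51 [-0.1  0.5  5.4]
lifted t42.0 [0.4769 0.1783 0.1589] w0.0410 gf51 [ 0.8  0.1 -2.2]
down hit=True t44.3 [0.6441 0.1671 0.0419] w0.0409 gf51 [-0.5 -0.2  4.6]
released t45.5 [0.6435 0.167  0.1689] w0.0596 gf0 [ 0.2 -0.5 -0.6]
gripped t48.4 [0.4657 0.2651 0.0379] w0.0346 gf50 [-0.5  1.3  5.3]
lifted t49.4 [0.4642 0.2641 0.1589] w0.0343 gf50 [ 0.  -0.3 -2.8]
down hit=True t51.8 [0.6384 0.2621 0.0389] w0.0344 gf50 [ 0.1 -0.2  4.9]
released t52.9 [0.6378 0.2619 0.1688] w0.0561 gf0 [-0.2 -0.6 -0.5]
gripped t56.0 [0.3932 0.2092 0.0659] w0.0312 gf78 [-0.9  1.4  5.4]
lifted t57.1 [0.3916 0.2079 0.2089] w0.0314 gf79 [ 0.2 -0.1 -4.5]
down hit=True t59.7 [0.5933 0.2113 0.0669] w0.0315 gf80 [0.2 0.8 5. ]
released t61.0 [0.5927 0.2111 0.2188] w0.0551 gf0 [-0.1 -0.4 -1.2]
clear t62.5 [0.2508 0.4    0.2498] w0.0547 gf0 [ 0.6 -0.  -0.9]
```

View pics/c6.png

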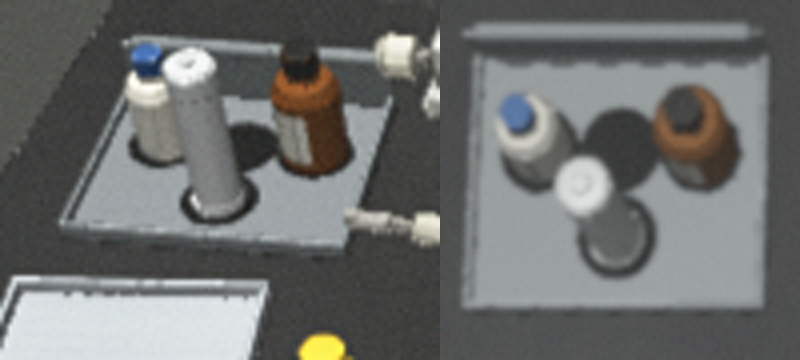

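View pics/full6.png

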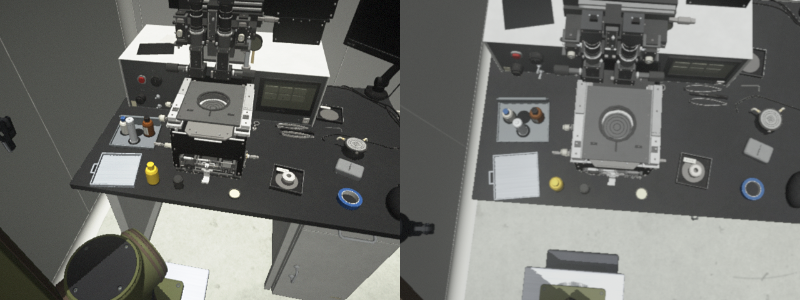

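All three stand upright on their own spots, with an even dark margin round the post. The ring is on the lid and the bystanders are unmoved. One numeric comparison with the first pictures before handing in.

```bash
python3 - <<'E'
from h import *
# template shift of each object, start vs now (top ~2.1 mm/px)
for n in("side","top"):
    a,b=cv2.imread(f"pics/{n}0.png"),cv2.imread(f"pics/{n}6.png")
    for k,p,z in(("post",POST[0],.115),("amb",AMB[0],.085),("wht",WHT[0],.075)):
        u=proj(n,[*p,z])[0].astype(int); r=7
        t=a[u[1]-r:u[1]+r,u[0]-r:u[0]+r]; w=b[u[1]-r-4:u[1]+r+4,u[0]-r-4:u[0]+r+4]
        s=cv2.matchTemplate(w,t,cv2.TM_CCOEFF_NORMED); y,x=np.unravel_index(s.argmax(),s.shape)
        fx=lambda l,c,q:(l-q)/(2*(l-2*c+q)) 
        dx=x-4+(fx(s[y,x-1],s[y,x],s[y,x+1]) if 0<x<8 else 0); dy=y-4+(fx(s[y-1,x],s[y,x],s[y+1,x]) if 0<y<8 else 0)
        print(n,k,round(dx,2),round(dy,2),round(s.max(),3))
E
```

```text
side post 0.15 0.2 0.976
side amb 0.31 0.02 0.959
side wht 0.35 0.2 0.935
top post -0.57 1.26 0.823
top amb 0.48 0.57 0.967
top wht 0.89 0.59 0.96
```

```bash
python3 -c "
from bench import arm
print(arm.finish_job())"
```

```text
the job is handed in; nothing more can be done
None
```

I handed the job in at about 62 s of the 141 s limit: the ring weight lies flat on the middle of the wafer box's lid, and both bottles and the post stand upright on their own spots, within about 2–3 mm of where they started; the eyepiece and filter ring were not touched.

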